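# Push the butter dish between the crock and the sponge caddy

## Task

Push the round butter dish along the worktop, through the narrow gap between the earthenware salt crock and the square sponge caddy, until it stands wholly on the round steel plate on the other side. Only push it: never lift or tip it, and do not disturb the spice jar, the cup or the egg cup.

Things in the scene. Friction and masses are not known exactly. Their poses are not given: they have to be found in the camera images.
- dish: low round butter dish, white ceramic with a flat wooden lid fixed on it, no knob; a plain upright disc 92 mm in diameter and 34 mm high (the ceramic rim, up to 24 mm, is 92 mm wide, the lid above it 90 mm); loose on the worktop, 0.25 to 0.5 kg; origin at the centre of its underside, z up, its yaw means nothing. It starts to the robot's right (-y) of the gap, often off the gap's line
- plate: round steel plate 150 mm in diameter, a sheet 0.6 mm thick let in flush with the worktop, so that things slide onto it without a step; cannot move; origin at its centre at worktop height (z = 0); its +y axis is the direction from the gap to the plate (within 0.35 rad of world +y). The middle of the gap lies at (0, -140 mm) in this frame; the gap is 100 mm wide along this frame's x axis, at its narrowest
- crock: round earthenware salt crock with a flat earthenware lid, 84 mm in diameter, 46 mm high, fixed to the worktop; stands on one side of the gap (92 mm from the gap's middle), either side; origin at the centre of its underside
- caddy: square grey sponge caddy with a sponge in it, 84 x 84 mm, 46 mm high, fixed to the worktop, its sides parallel to the plate's x and y axes; stands on the other side of the gap (centre 92 mm from the gap's middle); origin at the centre of its underside
- spice_jar: small glass spice jar, 42 mm in diameter, 75 mm high, loose, to be left alone, about 200 mm to the far side (+x) of the line of the push; origin at the centre of its underside
- cup: small white cup without a handle, 64 mm in diameter, 58 mm high, loose, to be left alone, about 200 mm to the robot's side of the line of the push, beside the plate; origin at the centre of its underside
- egg_cup: wooden egg cup, 48 mm in diameter, 55 mm high, loose, to be left alone, about 210 mm past the plate's centre in the direction of the push; origin at the centre of its underside
Things that resemble listed ones, but are neither listed nor needed, are in the scene too. Leave any purple or red look-alike of the dish alone.

How it is judged (in metres and radians):
On the way, in this order (a step that is already met when the one before it is completed fails the run):
1. the dish is in the gap, between the crock and the caddy (y of dish in the frame of plate between -0.16 and -0.12 m and x of dish in the frame of plate between -0.015 and 0.015 m).
2. the dish stands wholly on the steel plate (horizontal distance between dish and plate below 0.029 m), for 0.2 s.
At the end, for the whole second after the job is handed in: The dish rests flat and still on the worktop with its centre within 29 mm of the steel plate's centre (so it stands wholly on the plate), having passed through the gap (horizontal distance between dish and plate below 0.029 m and height (world z) of dish below 0.004 m and angle between dish's own z axis and vertical below 0.05 rad and linear speed of dish below 0.01 m/s); the robot touches nothing.
It fails at once if the dish is lifted (more than 8 mm) or tipped (more than about 10 degrees) (height (world z) of dish above 0.008 m or angle between dish's own z axis and vertical above 0.18 rad).
It fails at once if the spice jar, cup or egg cup is moved more than 15 mm (distance of any of spice_jar, cup, egg_cup from where it was at the start of the episode above 0.015 m).
It also fails if it takes over 48 s, if anything falls off the work surface, if the arm or the gripper's body presses on something with over 40 N, if the wrist force passes 120 N, or if a joint passes its speed limit or range.

## Robot

A 6-joint arm with a two-finger parallel gripper is mounted at the origin on the work surface. World frame = base frame: x ahead of the robot, y to its left, z up, the work surface at z = 0. Lengths are in m, angles in degrees, forces in N, time in s.
With the tool pointing down it reaches from about 0.35 to 0.975 m from the base axis. Payload 7.1 kg.
Tool frame: the origin (TCP) lies at the very end of the fingers, on their centre line; the grasp point (between the pads) lies 19 mm behind it; z points along the fingers, y is the direction in which the jaws open and shut (so a half turn about z gives the same grasp; the last joint's range is limited). The gripper opens to 88 mm and grips with 3 to 60 N. Pads are 20 mm wide; open, the fingers measure 115 mm over their backs; the gripper's body (75 mm by 178 mm) begins 61 mm behind the grasp point.
Start: joints at [-78.323, 24.242, 93.386, -0, 62.372, -1.089], TCP at [0.138, -0.61, 0.223] pointing down, gripper open.
Joint ranges: [-172.04, 172.04], [-51.8, 120.97], [4.93, 147.93], [-75.15, 255.16], [6.16, 154.13], [-145.62, 145.62]. Speed limits (degrees/s): [136.94, 136.94, 172.46, 180, 180, 180].

## Interface

Orientations are given as [roll, pitch, yaw] about the fixed x, y, z axes, in that order (R = Rz(yaw) Ry(pitch) Rx(roll)).
In Python, from cell import env gives the robot as it stands. Calls block until the motion is done:
- env.move_pose(position, orientation): joint-space move of the TCP to a pose.
- env.line_to(position, orientation=None, rate=0.15, threshold=None): straight line of the TCP; orientation=None keeps the orientation; rate is the mean speed in m/s. With threshold (N) it stops when the force on the tool has changed by that much, and returns True; else False.
- env.movej(angles): joint-space move.
- env.gripper_to(opening, f_grip=None): finger opening in m; f_grip is the grip in N (None keeps the last); returns when the fingers have stopped.
- env.pause(seconds).
- env.solve_ik(position, orientation): joint angles nearest the present ones, or None.
- env.get_state(): the state.
- env.snapshot(name): name is "side" or "top"; returns the picture (480x640x3 uint8, red, green, blue); there is no depth.
- env.get_calibration(name): a dict with "vertical_fov" (degrees; the focal length in pixels is half the picture's height over the tangent of half this angle, whatever the lens; pixels are square), "cx", "cy" (the principal point, pixels), "origin" and "attitude" of the camera in the world. Camera axes: x right, y down, z forward; pixel columns grow to the right and rows downward; lengths in m; the calibration is good to about 2 mm. A picture is of the moment at which its call begins. get_calibration takes no time and is no camera call.
A pose or a line that the arm cannot do raises env.MotionError and nothing moves.
- env.finish_job(): hands the job in, once; it reports no verdict.
The state is a dict: "time_s": time; "joints": joint angles; "qvel": joint speeds; "joint_efforts": joint torques, N m; "tool_pos": TCP position; "ee_rot": TCP orientation; "contact_force": force on the tool from outside, world axes, zero at the start; "ft_torque": the same for the moment, N m; "grip_width": finger opening in m.
Only numpy, scipy, OpenCV 4.12 (cv2) and the standard library are available. Lean on these libraries where they do the work, as an engineer would, in place of code of your own. Each camera call takes 0.05 s, during which the arm holds its last target. There are 200 camera calls.

## Working session

There is one attempt and no reset: what is moved stays moved. The work goes in short steps, each a Python script; the robot and the scene stay as the last script left them, time stands still between calls to the robot, and variables do not carry over. Pictures are saved under pics/ and viewed, about 8 in all and at most 12, crops included, and the job is handed in when it is done.

```bash
mkdir -p pics; python3 - <<'E'
from cell import env
import cv2
for n in("top","side"):
    cv2.imwrite(f"pics/{n}0.png",env.snapshot(n)[:,:,::-1]); print(n,env.get_calibration(n))
print(env.get_state())
E
```

```text
top {'vertical_fov': 45.86901512855803, 'cx': 325.3515168325405, 'cy': 233.45313613993306, 'origin': array([ 0.46953872, -0.02496648,  1.3846094 ]), 'attitude': array([-175.07651917,    0.74442199,  -88.30300033])}
side {'vertical_fov': 46.018990806474086, 'cx': 327.42098156295407, 'cy': 244.12219169139516, 'origin': array([ 0.50839201, -1.07688147,  0.89960414]), 'attitude': array([-128.98610932,   -0.49377924,   -1.66421223])}
{'time_s': 0.1, 'joints': array([-7.83246200e+01,  2.42805192e+01,  9.34262184e+01, -2.40920783e-03,
        6.23705543e+01, -1.08965179e+00]), 'qvel': array([-0.05185643, -0.11426755, -0.10090206,  0.00848354,  0.15205228,
       -0.09816796]), 'joint_efforts': array([-2.25538038e-04, -5.45610452e+01, -2.74325663e+01,  6.45580678e-02,
        1.88889646e-02, -3.37231802e-05]), 'tool_pos': array([ 0.13799994, -0.60907432,  0.22198006]), 'ee_rot': array([-1.79922681e+02,  6.62729198e-04,  1.27661509e+01]), 'contact_force': array([0.41110823, 0.54329047, 1.13430362]), 'ft_torque': array([-0.0205497 ,  0.06486781,  0.01456865]), 'grip_width': 0.08724256543518216}
```

View pics/top0.png

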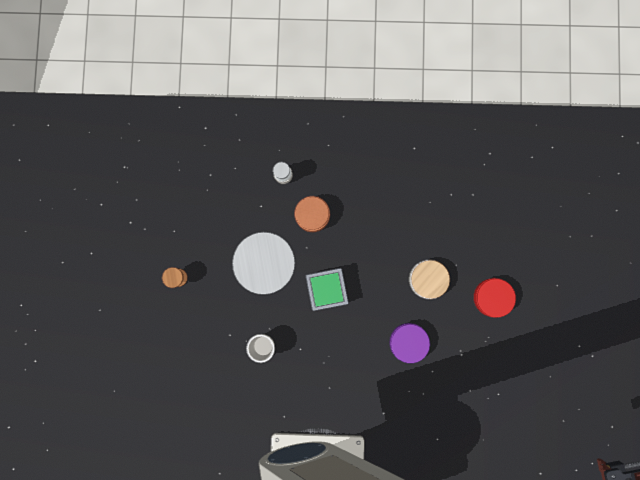

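View pics/side0.png

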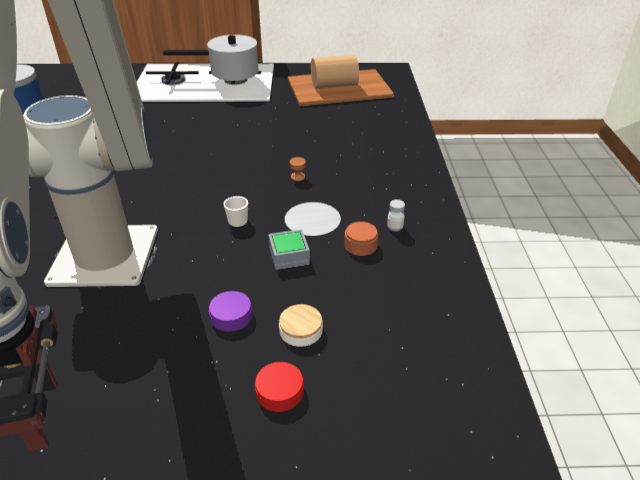

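```bash
cat > h.py <<'E'
import numpy as np, cv2
from cell import env
from scipy.spatial.transform import Rotation as Ro
def ray(n,uv,z):
    c=env.get_calibration(n); f=240/np.tan(np.radians(c["vertical_fov"]/2))
    R=Ro.from_euler("xyz",c["attitude"],degrees=True).as_matrix()
    d=R@[(uv[0]-c["cx"])/f,(uv[1]-c["cy"])/f,1]; o=np.array(c["origin"])
    return (o+d*(z-o[2])/d[2])[:2]
def blobs(mask,amin):
    mask=cv2.morphologyEx(mask,cv2.MORPH_OPEN,np.ones((3,3)))
    cs,_=cv2.findContours(mask,cv2.RETR_EXTERNAL,cv2.CHAIN_APPROX_NONE)
    return sorted([c for c in cs if cv2.contourArea(c)>amin],key=cv2.contourArea,reverse=True)
def masks(im):
    hsv=cv2.cvtColor(im,cv2.COLOR_RGB2HSV)
    r=lambda a,b:cv2.inRange(hsv,a,b)
    return dict(lid=r((12,50,140),(25,150,255)),crock=r((4,90,100),(12,200,255)),plate=r((0,0,150),(180,30,255)),
      green=r((50,80,80),(80,255,255)),purple=r((130,80,60),(150,255,255)),red=r((0,210,80),(4,255,255)))
E
python3 - <<'E'
from h import *
for n,ims in (("top","pics/top0.png"),("side","pics/side0.png")):
    im=cv2.imread(ims)[:,:,::-1].copy()
    M=masks(im)
    if n=="top": M["plate"][:110]=0; M["plate"][400:]=0
    for k,m in M.items():
        for c in blobs(m,150)[:4]:
            (u,v),(a,b),t=cv2.fitEllipse(c)
            z={"lid":.034,"crock":.046,"plate":0,"green":.046,"purple":.034,"red":.034}[k]
            print(n,k,np.round([u,v,a,b],1),"top",ray(n,(u,v),z).round(4),"mid",ray(n,(u,v),z/2).round(4), cv2.minAreaRect(c) if k=="green" else "")
im=cv2.imread("pics/top0.png"); cv2.imwrite("pics/crop.png",cv2.resize(im[170:370,220:460],None,fx=3,fy=3,interpolation=2))
E
```

```text
top lid [430.  278.9  36.7  37.4] top [ 0.4843 -0.255 ] mid [ 0.4845 -0.2579] 
top lid [172.  277.2  18.9  19.4] top [0.4703 0.3583] mid [0.4703 0.3631] 
top crock [311.6 213.6  34.6  35. ] top [0.6308 0.03  ] mid [0.6335 0.0309] 
top plate [263.1 262.9  60.3  60.9] top [0.5118 0.1464] mid [0.5118 0.1464] 
top plate [263.9 345.7  18.6  22. ] top [0.3124 0.1366] mid [0.3124 0.1366] 
top plate [281.1 171.4  15.7  19.3] top [0.7392 0.1107] mid [0.7392 0.1107] 
top green [326.5 289.1  31.9  33.2] top [ 0.4533 -0.0107] mid [ 0.453  -0.0105] ((326.423095703125, 289.1153869628906), (29.025188446044922, 28.24072265625), 78.69007110595703)
top purple [409.3 342.8  38.9  40.9] top [ 0.3334 -0.2085] mid [ 0.3317 -0.2108] 
side lid [300.1 320.8  33.8  42. ] top [ 0.4825 -0.2608] mid [ 0.482  -0.2448] 
side lid [336.4  66.9  24.5  52. ] top [0.615  1.1109] mid [0.6171 1.1539] 
side crock [175.2  26.9  64.6 150.2] top [-0.0993  1.557 ] mid [-0.1157  1.6279] 
side crock [339.4  86.6  33.7 107.2] top [0.6169 0.8934] mid [0.6198 0.9465] 
side crock [360.7 237.9  33.8  34.8] top [ 6.282e-01 -3.000e-04] mid [0.6314 0.0287] 
side crock [61.4 49.   9.8 42.8] top [-0.5177  1.2808] mid [-0.5453  1.3444] 
side plate [504.6  57.9 132.9 453.5] top [1.3469 1.2923] mid [1.3469 1.2923] 
side plate [572.3 329.1 155.2 299.7] top [ 1.0652 -0.2653] mid [ 1.0652 -0.2653] 
side plate [205.7  82.9  40.1 146.7] top [0.1039 1.0389] mid [0.1039 1.0389] 
side plate [103.4 256.9  59.  107.8] top [-0.0016 -0.0055] mid [-0.0016 -0.0055] 
side green [288.1 241.9  19.5  33.5] top [ 0.452  -0.0125] mid [0.4504 0.0162] ((288.46331787109375, 241.75552368164062), (17.949193954467773, 29.766986846923828), 81.46923065185547)
side purple [230.  310.5  40.9  44.7] top [ 0.3338 -0.228 ] mid [ 0.3304 -0.2114]
```

View pics/crop.png

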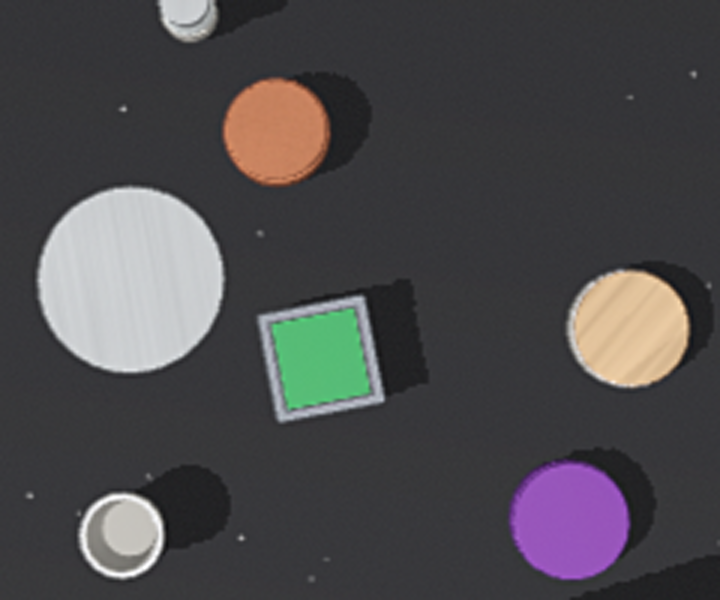

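```bash
cat >> h.py <<'E'
P=np.array([.5118,.1464]); A=np.radians(12.8); EX=np.array([np.cos(A),np.sin(A)]); EY=np.array([-np.sin(A),np.cos(A)])
w=lambda x,y:P+x*EX+y*EY
loc=lambda p:np.array([(p-P)@EX,(p-P)@EY])
def dish(save=None):
    im=env.snapshot("top"); 
    if save: cv2.imwrite(save,cv2.resize(im[170:370,220:460,::-1],None,fx=3,fy=3))
    cs=[c for c in blobs(masks(im)["lid"],600)]
    (u,v),ab,_=cv2.fitEllipse(cs[0]); p=ray("top",(u,v),.034)
    print("dish px",round(u,1),round(v,1),"axes",np.round(ab,1),"loc",loc(p).round(4)); return p
def st():
    s=env.get_state(); print("t",round(s["time_s"],2),"tcp",s["tool_pos"].round(4),"loc",loc(s["tool_pos"][:2]).round(4),"F",s["contact_force"].round(1))
E
python3 - <<'E'
from h import *
d=np.array([.4840,-.2565]); W=w(0,-.26); e=(W-d)/np.linalg.norm(W-d); o=[180,0,np.degrees(np.arctan2(e[1],e[0]))]
print(o,loc(d))
env.gripper_to(.05)
B=d-.075*e
env.move_pose([*B,.12],o); env.line_to([*B,.010],o,rate=.1); st()
T=W-.0486*e
env.line_to([*T,.010],o,rate=.07); st(); env.pause(.2)
dish("pics/leg1.png")
E
```

```text
[180, 0, np.float64(60.239687392114256)] [-0.11637104 -0.38672863]
t 3.7 tcp [ 0.4472 -0.3219  0.0106] loc [-0.1668 -0.4424] F [0.6 0.3 0.4]
t 6.68 tcp [ 0.5452 -0.1494  0.01  ] loc [-0.0329 -0.2958] F [-0.2 -1.5 -0.7]Traceback (most recent call last):
  File "<stdin>", line 9, in <module>
  File "h.py", line 25, in dish
    (u,v),ab,_=cv2.fitEllipse(cs[0]); p=ray("top",(u,v),.034)
                              ~~^^^
IndexError: list index out of range
```

View pics/leg1.png

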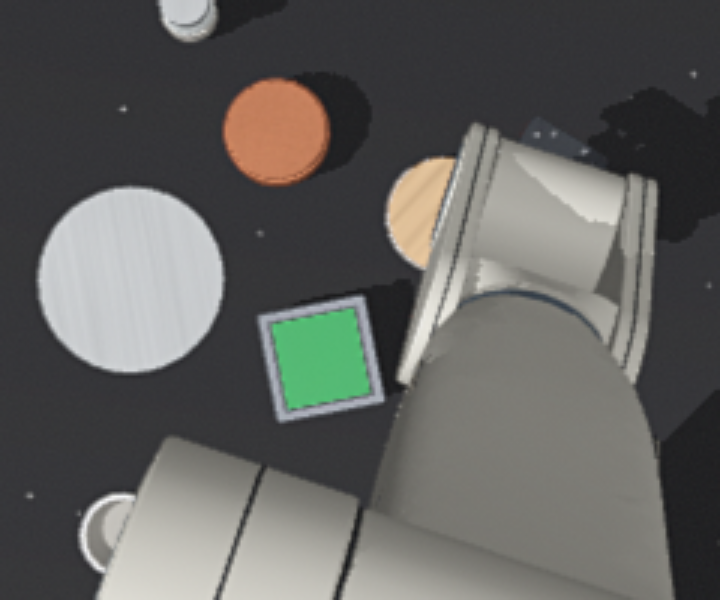

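```bash
python3 - <<'E'
from h import *
s=env.get_state(); o=[180,0,60.24]; e=np.array([np.cos(np.radians(60.24)),np.sin(np.radians(60.24))])
b=s["tool_pos"][:2]-.03*e
env.line_to([*b,.010],o,rate=.1); env.line_to([*b,.12],o)
q=w(0,-.46); o2=[180,0,102.8]
env.move_pose([*q,.12],o2); st()
p=dish("pics/a.png")
print(dict((n,[(np.round(cv2.fitEllipse(c)[0],1)) for c in blobs(masks(env.snapshot(n))["lid"],300)]) for n in("side",)))
E
```

```text
t 9.12 tcp [ 0.6127 -0.3015  0.1186] loc [-0.0008 -0.4591] F [ 0.1 -0.2  0.7]
dish px 368.2 241.0 axes [36.6 36.8] loc [ 0.0008 -0.2597]
{'side': [array([341.9,  64.8])]}
```

View pics/a.png

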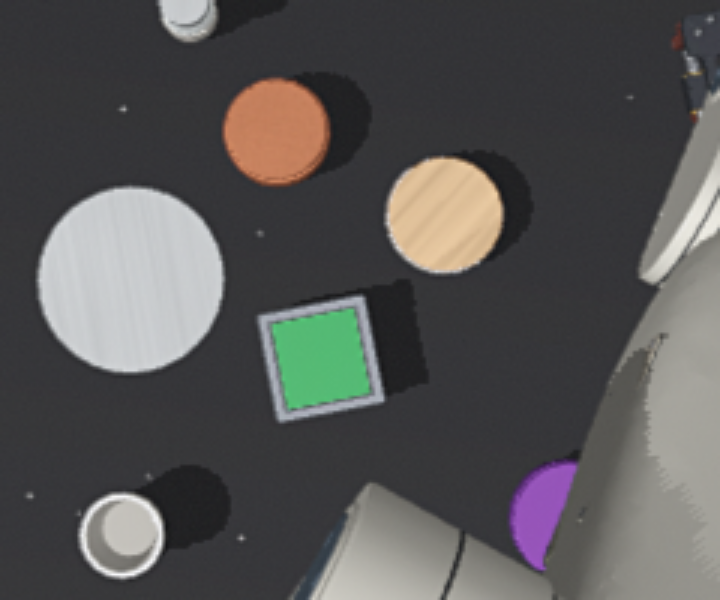

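```bash
python3 - <<'E'
from h import *
o=[180,0,102.8]; x=-.0005
B=w(x,-.26-.08)
env.move_pose([*B,.12],o); env.line_to([*B,.010],o,rate=.1); st()
for y in(-.14,0.0):
    r=env.line_to([*w(x,y-.0486),.010],o,rate=.06,threshold=20); print(r); st()
    if r: break
if not r:
    env.pause(.3); b=w(x,-.0486-.03)
    env.line_to([*b,.010],o,rate=.08); env.line_to([*b,.15],o); 
    env.move_pose([*w(0,-.46),.15],o); st(); dish("pics/b.png")
E
```

```text
t 11.02 tcp [ 0.5872 -0.1854  0.0107] loc [ 0.     -0.3403] F [ 0.2 -0.2  0.7]
False
t 13.69 tcp [ 0.5532 -0.0377  0.01  ] loc [-0.0005 -0.1887] F [ 1.2 -1.2  0.1]
False
t 16.18 tcp [0.5221 0.0988 0.01  ] loc [-0.0005 -0.0487] F [ 0.3 -1.4 -0.8]
t 19.51 tcp [ 0.6137 -0.3008  0.1498] loc [ 3.000e-04 -4.587e-01] F [-1.4  1.  -0.5]
dish px 261.5 262.3 axes [36.2 36.9] loc [ 0.0001 -0.0002]
```

```bash
ls pics
```

```text
a.png
b.png
crop.png
leg1.png
side0.png
top0.png
```

View pics/b.png

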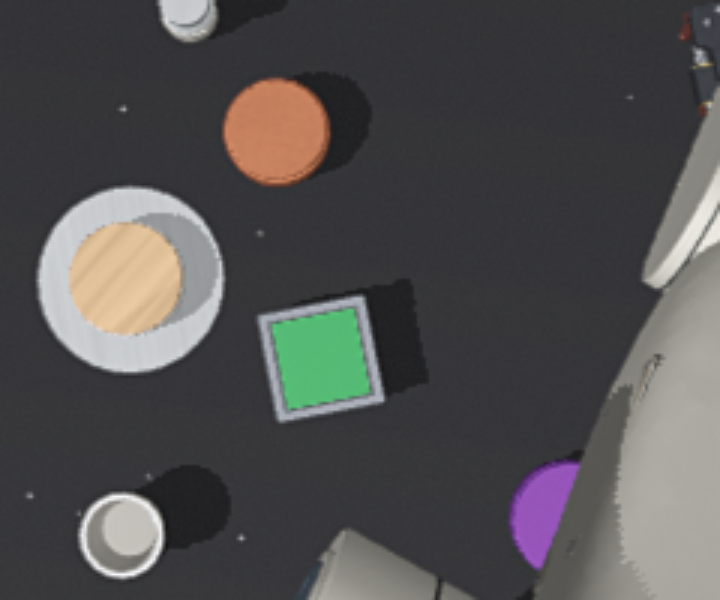

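```bash
python3 -c "
from cell import env
env.finish_job()"
```

```text
the job is handed in; nothing more can be done
```

The butter dish stands on the steel plate and the job is handed in; no verdict was reported. I pushed it with the two partly opened fingers as a cradle, first onto the gap's line and then straight through the gap onto the plate.

- **Position:** the last top picture puts the dish within about 1 mm of the plate's centre. The calibration itself is good to about 2 mm, and the limit is 29 mm.
- **Pushing:** the 20 N stop never tripped on the push through the gap, and the forces I read were under 2 N.
- **Time and clearance:** the clock read about 19.5 s of the 48 s, and the arm had been pulled back clear of everything.
- **Other things:** the cup, the spice jar and the purple look-alike looked unmoved in the last picture.
- **Not checked:** I took no final picture of the egg cup or the red look-alike; the arm did not go near the egg cup, and the planned path kept clear of the red one. After the first push the side camera did not find the dish, so all later positions come from the top camera alone.

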